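# Bolt the test board into its fixture

### The job

The loose steel slide bolt locks the test board into its fixture. Lay the bolt in the fixture's open guide, rounded tip towards the keeper but still short of it, and let go; then push it across, over the board, until its tip is fully through the keeper and its upright tab is up against the guide. Keep the board in its nest, leave the other things on the desk where they are, and let go of the bolt at the end.

Things in the scene. Friction and masses are not known exactly. Their poses are not given: they have to be found in the camera images.
- fixture: Board fixture fixed to the desk: aluminium base 260x72 mm, 10 mm thick, on it in line (fixture x, mm): guide bed -150 to 0, rear cheeks -140 to -120, front cheeks -60 to 0, board nest 0 to 60 (108 mm across), keeper 60 to 80. Origin at desk level, z up, x along the guide towards the keeper, y across. Home, the bolt's tab stops solidly against the front cheeks' rear ends and its tip is at x 88.
- bolt: Loose plain steel slide bolt, 160 mm long, about 0.15 to 0.31 kg: flat bar 20 wide (y), 12 thick, with a half-round tip at one end (+x) and an upright tab on top of the other end. Origin at the middle of the bar's underside (bolt x -80 to 80), x towards the tip, z up. Centre of mass at x about -13 mm. It lies on the desk tab up.
- bolt_tip (a point): The bolt's rounded tip, at the end of the bar: bolt x +80 mm, mid-thickness (6 mm above the underside).
- bolt_tab (a point): Point in the upper part of the bolt's tab, at bolt x -74, 36 mm above the bar's underside. The tab is a block 12 mm along x (-80 to -68), 30 mm across (y), from 12 to 46 mm above the underside.
- guide_mid (a point): Top of the guide's steel bed, midway between the cheek pairs: fixture x -90, y 0, z 30 mm. The bed is 16 mm wide and carries the bolt (underside at z 30), which slides with light friction. From x -120 to -60 there are no cheeks, down to the base at z 10: room for fingers beside the bolt.
- rear_cheeks (a point): Between the two low rear cheeks of the guide (x -140 to -120), at fixture x -130, z 40 mm, level with their tops; the bolt's tab passes 2 mm above them. They leave a channel 23 mm wide, opening to 31 over the upper 6 mm; 39 mm over their outsides.
- front_cheeks (a point): Between the two front cheeks of the guide (x -60 to 0), at their rear ends: fixture x -60, z 48 mm, level with their tops. Channel 23 mm wide (1.5 mm play each side of the bolt), opening to 31 over the upper 6 mm; 39 mm over their outsides. The bolt's tab is wider than the channel and stops against their rear ends.
- keeper_mouth (a point): Centre of the keeper's opening at its near face: fixture x 60, y 0, z 36 mm. The keeper is a closed dark steel bridge, x 60 to 80, 43 mm wide, top at z 55; opening 23 mm wide, z 28.5 to 45, with a flared mouth that begins at x 53.
- board: Dark test board 90x50x10 mm lying loose in the nest between guide and keeper, its centre at fixture x 30, underside at z 17 mm, long side across the guide. The bolt passes about 3 mm above it. Origin at the centre of its underside; its long side is its x.
- tester: Bystander to leave alone: hand-held black component tester, 52x68x20 mm; origin at the centre of its underside.
- reel: Bystander to leave alone: solder reel with green flanges, standing, 37 mm across, 62 mm tall; origin at the centre of its underside.
- tin: Bystander to leave alone: grey tin of copper wool, 42 mm across, 48 mm tall; origin at the centre of its underside.
- small_jar: Bystander to leave alone: blue jar with a cream lid, 23 mm across, 30 mm tall; origin at the centre of its underside.
Mind the look-alikes: they are no part of the job. What is shaped like the board but pink is not meant.

How it is judged:
On the way:
1. the bolt lies in the guide, tip towards the keeper but short of it, and has been let go (y of bolt in the frame of fixture between -0.004 and 0.004 m and z of bolt in the frame of fixture between 0.026 and 0.034 m and angle between the x axis of bolt and the x axis of fixture, either way round below 0.07 rad and angle between bolt's own z axis and vertical below 0.07 rad and x of bolt_tip in the frame of fixture between -0.04 and 0.052 m and contact force between the fingers and bolt below 0.2 N and linear speed of bolt below 0.02 m/s), for 0.2 s.
At the end, for the whole second after the job is handed in: The bolt lies in the guide (within 4 mm sideways and in height, within 4 degrees of the guide's line), its tip through the keeper and its tab within 5 mm of the guide's cheeks, at rest; the board is still in its nest (within 8 mm) (y of bolt in the frame of fixture between -0.004 and 0.004 m and z of bolt in the frame of fixture between 0.026 and 0.034 m and angle between the x axis of bolt and the x axis of fixture, either way round below 0.07 rad and angle between bolt's own z axis and vertical below 0.07 rad and x of board in the frame of fixture between 0.022 and 0.038 m and y of board in the frame of fixture between -0.008 and 0.008 m and z of board in the frame of fixture between 0.013 and 0.021 m and x of bolt_tip in the frame of fixture above 0.083 m and linear speed of bolt below 0.01 m/s); the robot touches nothing.
It fails at once if the tester moved by more than 3 cm (distance of tester from where it was at the start of the episode above 0.03 m).
It fails at once if the reel moved by more than 3 cm (distance of reel from where it was at the start of the episode above 0.03 m).
It fails at once if the tin moved by more than 3 cm (distance of tin from where it was at the start of the episode above 0.03 m).
It fails at once if the small jar moved by more than 3 cm (distance of small_jar from where it was at the start of the episode above 0.03 m).
It fails at once if the board leaves its nest (not (x of board in the frame of fixture between 0.012 and 0.048 m and y of board in the frame of fixture between -0.018 and 0.018 m and z of board in the frame of fixture between 0.005 and 0.032 m)).
It also fails if it takes over 45 s, if anything falls off the work surface, if the arm or the gripper's body presses on something with over 40 N, if the wrist force passes 120 N, or if a joint passes its speed limit or range.

### The arm

A 6-joint arm with a two-finger parallel gripper is mounted at the origin on the work surface; the furniture and walls round the work are solid. World frame = base frame: x ahead of the robot, y to its left, z up, the work surface at z = 0. Lengths are in m, angles in rad, forces in N, time in s.
With the tool pointing down it reaches from about 0.325 to 0.925 m from the base axis. Payload 3.1 kg.
Tool frame: the origin (TCP) lies midway between the tips of the shut fingers; the grasp point (between the pads) lies 19 mm behind it; x points along the fingers, z is the direction in which the jaws open and shut, and the axes are right-handed (so a half turn about x gives the same grasp; the last joint's range is limited). The gripper opens to 85 mm and grips with 20 to 120 N. Pads are 22 mm wide; open, the fingers measure 114 mm over their backs; the gripper's body (76 mm by 85 mm) begins 54 mm behind the grasp point. The pads swing forward as they close: fully open they stand 13 mm farther back than shut.
Start: joints at [1.191, 0.217, 1.613, -0, 1.311, -0.112], TCP at [0.165, 0.603, 0.231] pointing down, gripper open.
Joint ranges: [-2.75, 2.75], [-0.78, 2.1], [0.31, 2.55], [-1.13, 4.27], [0.13, 2.63], [-2.58, 2.58]. Speed limits (rad/s): [2.79, 2.79, 3.14, 3.14, 3.14, 3.14].

### API

Orientations are given as a 3x3 rotation matrix whose columns are the frame's x, y, z axes.
In Python, from station import manip, viewer gives the robot as it stands. The module is installed in compiled form; this text tells all that it offers.
- The arm moves only by the shell command python3 -m pendant 'ROWS'. ROWS is a JSON object of lists of equal length, an entry for each row: "linear": the shift along the world's x, y, z in cm, a list of three; "yaw": the turn about the world's z in rad; "jaw": the finger opening in cm, from 0 to 8.54. A call has 1 to 5 rows; each row shifts and turns the commanded pose from where the row before left it; what a row does not reach is not made up. A row lasts 1/12 s, in which the tool goes at most 41.7 mm and 7.16 degrees, less where a joint would pass 70% of its speed; a pose out of reach is approached as far as the arm can. A call with a gripper value outside its range is refused whole. The fingers move at their own pace and stop on an object; the grip force is fixed at half the most. Time passes only in rows, so rows that do not move let the fingers close. It gives the time, the measured TCP pose, the force and the opening at its end, in the units of the state.
- manip.sense(): the state, without advancing time (a new reading comes with each control period).
- viewer.get_image(name): name is "scene" or "top" or "wrist"; returns (picture, depth): 400x640x3 uint8, red, green, blue; 400x640 float32, m along the optical axis (not along the pixel's ray), 0 where there is no reading.
- viewer.calibration(name): a dict with "K" (3x3 intrinsics, pixels), "world_from_camera" (4x4, takes a point from camera to world coordinates). Camera axes: x right, y down, z forward; pixel columns grow to the right and rows downward; lengths in m; the calibration is good to about 2 mm. The wrist camera is an equidistant fisheye: a pixel r from the principal point sees the ray r / f radians off the axis. A picture is of the moment at which its call begins: read the wrist's pose just before it. calibration takes no time and is no camera call; for the wrist camera it gives the pose at the moment of the call.
- manip.sign_off(): hands the job in, once; it reports no verdict.
The state is a dict: "clock": time; "qpos": joint angles; "dq": joint speeds; "joint_torque": joint torques, N m; "tcp_pos": TCP position; "ee_rot": TCP orientation; "ft_force": force on the tool from outside, world axes, zero at the start; "torque": the same for the moment, N m; "finger_gap": opening from 0.0 (shut) to 1.0 (fully open).
Only numpy, scipy, OpenCV 4.12 (cv2) and the standard library are available. Lean on these libraries where they do the work, as an engineer would, in place of code of your own. Each camera call takes 0.05 s, during which the arm holds its last target.

## Working session

There is one attempt and no reset: what is moved stays moved. The work goes in short steps, Python scripts to look and compute and a shell command to move; the robot and the scene stay as the last step left them, time stands still between calls to the robot, and variables do not carry over. Pictures are saved under pics/ and viewed, and the job is handed in when it is done.

```bash
mkdir -p pics; cat > h.py <<'E'
import numpy as np, cv2
from station import manip, viewer
def grab(n,tag):
    cal=viewer.calibration(n); im,d=viewer.get_image(n)
    np.savez(f'pics/{tag}.npz',im=im,d=d,K=cal['K'],T=cal['world_from_camera'])
    cv2.imwrite(f'pics/{tag}.png',im[:,:,::-1]); return im,d,cal['K'],cal['world_from_camera']
def load(tag):
    z=np.load(f'pics/{tag}.npz'); return z['im'],z['d'],z['K'],z['T']
def cloud(d,K,T):
    v,u=np.mgrid[:d.shape[0],:d.shape[1]]
    P=np.stack([(u-K[0,2])/K[0,0]*d,(v-K[1,2])/K[1,1]*d,d],-1)
    return P@T[:3,:3].T+T[:3,3]
E
python3 - <<'E'
from h import *
for n in('scene','top'):
    im,d,K,T=grab(n,n+'0'); print(n,K.tolist(),np.round(T,3).tolist(),d.min(),d.max())
s=manip.sense(); print(s)
E
```

```text
scene [[388.9747655222772, 0.0, 319.1012410175578], [0.0, 388.9747655222772, 200.3546888125177], [0.0, 0.0, 1.0]] [[-0.546, -0.375, 0.749, -0.055], [-0.838, 0.223, -0.498, 0.463], [0.02, -0.9, -0.436, 0.433], [0.0, 0.0, 0.0, 1.0]] 0.0 2.582189
top [[433.36542385979106, 0.0, 308.5753302692734], [0.0, 433.36542385979106, 200.51012937777398], [0.0, 0.0, 1.0]] [[-0.038, -0.974, 0.221, 0.376], [-0.999, 0.036, -0.013, 0.05], [0.004, -0.222, -0.975, 0.921], [0.0, 0.0, 0.0, 1.0]] 0.0 1.7667818
{'clock': 0.1, 'qpos': array([ 1.19077901e+00,  2.17692448e-01,  1.61482164e+00, -2.35970677e-05,
        1.31131436e+00, -1.12186051e-01]), 'dq': array([-0.00052012, -0.00195027, -0.00414565, -0.00014117,  0.00262763,
        0.00034638]), 'joint_torque': array([-8.50683500e-04, -3.98075473e+01, -3.04970813e+01, -1.97475906e-04,
        4.22624507e-03, -1.36735773e-05]), 'tcp_pos': array([0.16509334, 0.60201224, 0.23006529]), 'ee_rot': array([[-8.08157058e-04, -9.64348617e-01,  2.64633883e-01],
       [-2.08474685e-03,  2.64635019e-01,  9.64346390e-01],
       [-9.99997500e-01,  2.27648689e-04, -2.22428940e-03]]), 'ft_force': array([-0.12932999,  0.01528428, -0.18314013]), 'torque': array([ 0.01302458, -0.05159569,  0.00347669]), 'finger_gap': 1.0019823597573232}
```

View pics/top0.png

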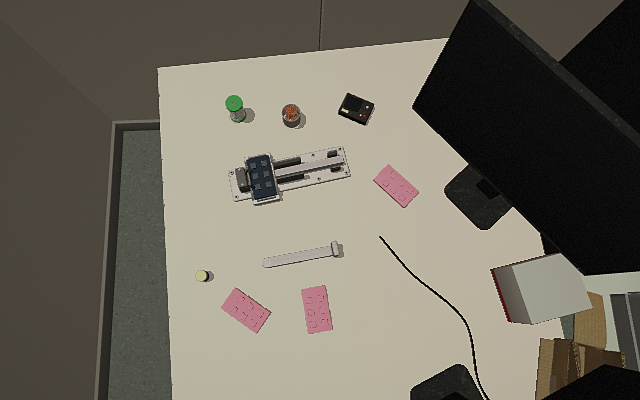

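View pics/scene0.png

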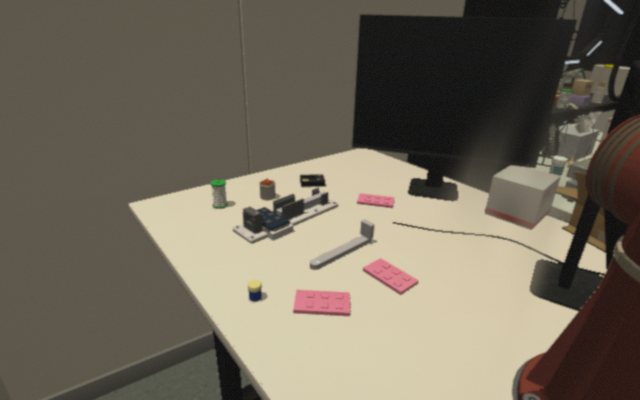

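The top view shows the bolt at about (303,255), with its tip left at (265,263) and its tab right at (337,249). The fixture is at about (290,175), keeper left at (240,180) and guide to the right. The jar is at (202,275), the reel at (236,108), the tin at (291,115) and the tester at (356,108). Next I measure them.

```bash
python3 - <<'E'
from h import *
im,d,K,T=load('top0'); P=cloud(d,K,T)
hsv=cv2.cvtColor(im,cv2.COLOR_RGB2HSV)
def box(u0,u1,v0,v1):
    m=np.zeros(d.shape,bool); m[v0:v1,u0:u1]=1; return m&(d>0)
desk=P[box(380,430,220,240)][:,2]; print('desk z',np.median(desk))
# scan depth
print('bolt region'); B=box(255,350,235,275)
for lo,hi in((.006,.018),(.03,.06)):
    q=P[B&(P[...,2]>lo)&(P[...,2]<hi)]
    c=q[:,:2].mean(0); e=np.linalg.svd(q[:,:2]-c,full_matrices=0)[2]
    pr=(q[:,:2]-c)@e.T; print(len(q),c,np.median(q[:,2]),e[0],np.degrees(np.arctan2(e[0,1],e[0,0])),pr.min(0),pr.max(0))
    print(cv2.minAreaRect((q[:,:2]*1000).astype(np.float32)))
F=box(215,360,135,215)
for lo,hi in((.004,.014),(.024,.034),(.036,.043),(.045,.05),(.052,.06)):
    q=P[F&(P[...,2]>lo)&(P[...,2]<hi)]
    print(lo,len(q),q.mean(0)); 
    if len(q)>5: print(cv2.minAreaRect((q[:,:2]*1000).astype(np.float32)))
for n,b in dict(jar=(190,215,262,290),reel=(222,250,92,125),tin=(278,305,100,130),tester=(335,380,90,128)).items():
    q=P[box(*b)&(P[...,2]>.012)]; print(n,q.mean(0),q.min(0),q.max(0))
# height map of the fixture crop
z=np.clip(P[...,2]*1000*4,0,255).astype(np.uint8)[130:290,190:390]
cv2.imwrite('pics/hm0.png',np.hstack([cv2.resize(cv2.applyColorMap(z,2),None,fx=4,fy=3.7)]))
cv2.imwrite('pics/crop0.png',cv2.resize(im[130:290,190:390,::-1],None,fx=4,fy=3.7,interpolation=cv2.INTER_CUBIC))
E
```

```text
desk z 0.0009730435345604582
bolt region
686 [0.46260668 0.06726417] 0.012801454399562096 [ 0.14486591 -0.9894513 ] -81.67048533897822 [-0.07687766 -0.03278143] [0.08232266 0.0248114 ]
((454.6615905761719, 64.71398162841797), (50.29538345336914, 162.264404296875), 2.6582555770874023)
93 [ 0.47404839 -0.01001743] 0.04624101487680221 [-0.99057402 -0.13697848] -172.12695886911786 [-0.01527994 -0.00542271] [0.01455372 0.00647172]
((474.4781494140625, -10.481989860534668), (29.824934005737305, 11.878711700439453), 7.7635626792907715)
0.004 1796 [0.64310588 0.06433594 0.00972468]
((645.8097534179688, 84.63607025146484), (320.2348937988281, 181.29678344726562), 87.89979553222656)
0.024 1527 [0.64210641 0.09863156 0.02836091]
((657.5113525390625, 79.5290298461914), (97.5693130493164, 229.5679473876953), 20.713945388793945)
0.036 150 [0.64992763 0.04494086 0.03981553]
((645.0758666992188, 79.28057861328125), (39.065452575683594, 219.6432647705078), 11.343052864074707)
0.045 180 [0.64442825 0.090554   0.0475953 ]
((639.3929443359375, 117.39134216308594), (41.66499710083008, 137.1902618408203), 11.537760734558105)
0.052 189 [0.62742907 0.17550918 0.05582656]
((634.8093872070312, 118.86723327636719), (43.186302185058594, 139.97438049316406), 7.234036922454834)
jar [0.43054312 0.26179839 0.02949478] [0.41934215 0.25175493 0.0125608 ] [0.44134956 0.27448326 0.03392872]
reel [0.78693575 0.19024407 0.05227172] [0.77102635 0.17343027 0.0121082 ] [0.80940362 0.20990491 0.06783641]
tin [0.77278638 0.07022891 0.03587389] [0.75377148 0.04986878 0.01206491] [0.79487687 0.08969073 0.05092283]
tester [ 0.7894907  -0.07525868  0.0193966 ] [ 0.75458538 -0.11522588  0.0121039 ] [ 0.82724152 -0.03521689  0.02564652]
```

View pics/crop0.png

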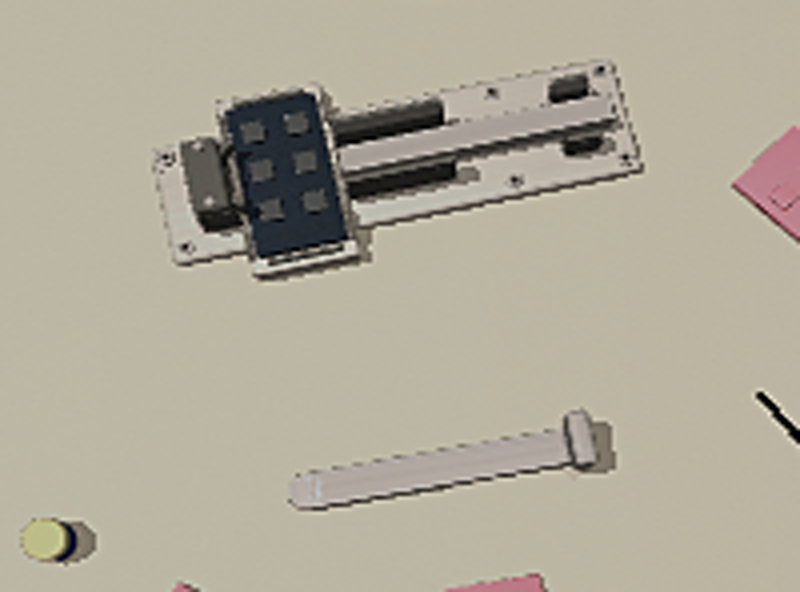

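View pics/hm0.png

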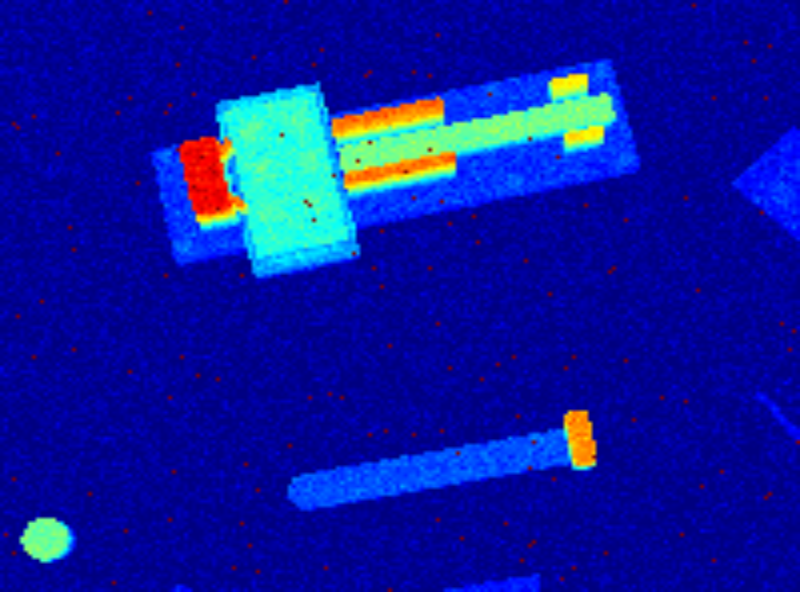

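```bash
cat > meas.py <<'E'
from h import *
def comp(P,d,lo,hi,b,k=1):
    m=np.zeros(d.shape,np.uint8); m[b[2]:b[3],b[0]:b[1]]=1
    m&=((P[...,2]>lo)&(P[...,2]<hi)&(d>0)).astype(np.uint8)
    m=cv2.morphologyEx(m,cv2.MORPH_CLOSE,np.ones((3,3)))
    n,l,s,_=cv2.connectedComponentsWithStats(m)
    o=np.argsort(-s[1:,4])[:k]+1
    out=[]
    for i in o:
        q=P[(l==i)&(P[...,2]>lo)&(P[...,2]<hi)]; out.append(q)
    return out
def rep(n,q):
    r=cv2.minAreaRect((q[:,:2]*1000).astype(np.float32)); c=q.mean(0)*1000
    print(n,len(q),'mean',np.round(c,1),'zmed',round(np.median(q[:,2])*1000,1),'rect',np.round(r[0],1),np.round(r[1],1),round(r[2],2))
    return r
E
python3 - <<'E'
from meas import *
im,d,K,T=load('top0'); P=cloud(d,K,T)
q=comp(P,d,.006,.02,(255,350,235,275))[0]; rep('bar',q)
q=comp(P,d,.038,.06,(255,350,235,275))[0]; rep('tab',q)
q=comp(P,d,.026,.036,(274,360,135,215))[0]; rep('bed',q)
c=q[:,:2].mean(0); e=np.linalg.svd(q[:,:2]-c,full_matrices=0)[2][0]; print('bed axis',np.degrees(np.arctan2(e[1],e[0])))
q=comp(P,d,.050,.065,(215,260,135,215))[0]; rep('keeper',q)
for q in comp(P,d,.043,.053,(270,310,135,215),2): rep('front',q)
for q in comp(P,d,.0365,.045,(320,350,135,215),2): rep('rear',q)
q=comp(P,d,.006,.08,(215,360,135,215))[0]; rep('base all',q)
q=comp(P,d,.020,.031,(235,280,145,205))[0]; rep('board',q)
E
```

```text
bar 684 mean [462.6  67.3  12.8] zmed 12.8 rect [462.8  67.8] [ 20.  147.3] 8.44
tab 88 mean [474.3 -10.2  46.3] zmed 46.5 rect [474.5 -10.5] [29.8 11.9] 7.76
bed 580 mean [655.6  34.3  31.1] zmed 31.2 rect [652.5  35.1] [ 34.1 149.6] 10.31
bed axis -80.94008591952436
keeper 196 mean [627.  177.3  55.8] zmed 55.9 rect [628.  177.1] [44.5 21.7] 10.6
front 123 mean [661.4  81.9  47.7] zmed 47.5 rect [661.3  82.4] [ 9.5 59.9] 12.0
front 99 mean [630.1  77.2  47.7] zmed 48.2 rect [630.9  76.8] [ 8.8 58.9] 11.37
rear 36 mean [680.1 -15.   40. ] zmed 40.3 rect [679.5 -15.4] [ 8.5 18.7] 10.22
rear 32 mean [648.7 -22.   40.3] zmed 40.0 rect [649.4 -21.5] [ 7.1 20.1] 7.46
base all 4207 mean [640.7  86.2  24. ] zmed 24.6 rect [645.1  80.2] [108.2 261.4] 9.97
board 1118 mean [633.9 138.1  26.1] zmed 26.3 rect [635.5 139.3] [ 81.1 112. ] 82.73
```

Measured in one view:

| Item | Position (mm) | Axis (world) | Checks |
|---|---|---|---|
| Bolt | bar centre (462.8, 67.8) at bolt x=+6, tab (474.4, −10.3) | 98.45° | lengths match 147×20 and 30×12 |
| Fixture | x=−30 at (646, 79.4) | 100.6° | three cheek/keeper pairs collinear; heights 48, 40, 55 as given |

I'm going to above the bolt's centre of mass, about (466, 49).

```bash
python3 -m pendant '{"linear":[[1.9,-3.5,0],[1.9,-3.5,0],[1.9,-3.5,0],[1.9,-3.5,0],[1.9,-3.5,0]],"yaw":[-0.075,-0.075,-0.075,-0.075,-0.075],"jaw":[8.5,8.5,8.5,8.5,8.5]}'
python3 -m pendant '{"linear":[[1.9,-3.5,0],[1.9,-3.5,0],[1.9,-3.5,0],[1.9,-3.5,0],[1.9,-3.5,0]],"yaw":[-0.075,-0.075,-0.075,-0.075,-0.075],"jaw":[8.5,8.5,8.5,8.5,8.5]}'
python3 -m pendant '{"linear":[[1.9,-3.5,0],[1.9,-3.5,0],[1.9,-3.5,0],[1.9,-3.5,0],[1.9,-3.5,0]],"yaw":[-0.075,-0.075,-0.075,-0.075,-0.075],"jaw":[8.5,8.5,8.5,8.5,8.5]}'
```

```text
clock: 0.52
tcp_pos: [0.2605, 0.4258, 0.2306]
ee_rot: [[-0.0, -0.799, 0.602], [-0.001, 0.602, 0.799], [-1.0, -0.0, -0.001]]
ft_force: [0.8, -0.3, -0.1]
finger_gap: 0.995
clock: 0.93
tcp_pos: [0.3555, 0.2509, 0.231]
ee_rot: [[-0.0, -0.522, 0.853], [-0.0, 0.853, 0.522], [-1.0, -0.0, -0.0]]
ft_force: [0.8, -0.4, 0.1]
finger_gap: 0.996
clock: 1.35
tcp_pos: [0.4505, 0.0758, 0.2311]
ee_rot: [[-0.0, -0.173, 0.985], [0.0, 0.985, 0.173], [-1.0, 0.0, -0.0]]
ft_force: [0.8, -0.7, 0.0]
finger_gap: 0.992
```

```bash
python3 -m pendant '{"linear":[[1.55,-2.68,0],[0,0,-4],[0,0,-4],[0,0,0]],"yaw":[-0.026,0,0,0],"jaw":[6,6,6,6]}'
python3 - <<'E'
from h import *
s=manip.sense();print(s['tcp_pos'])
im,d,K,T=grab('wrist','w1');print(K,np.round(T,3))
E
```

```text
clock: 1.68
tcp_pos: [0.4588, 0.0504, 0.1431]
ee_rot: [[-0.017, -0.149, 0.989], [0.001, 0.989, 0.149], [-1.0, 0.003, -0.017]]
ft_force: [-3.0, 0.1, -1.9]
finger_gap: 0.701
[0.458826   0.05035545 0.14314114]
[[309.70691629   0.         318.50820541]
 [  0.         309.70691629 207.23295289]
 [  0.           0.           1.        ]] [[ 0.989  0.147  0.029  0.448]
 [ 0.149 -0.941 -0.303  0.129]
 [-0.017  0.304 -0.953  0.287]
 [ 0.     0.     0.     1.   ]]
```

View pics/w1.png

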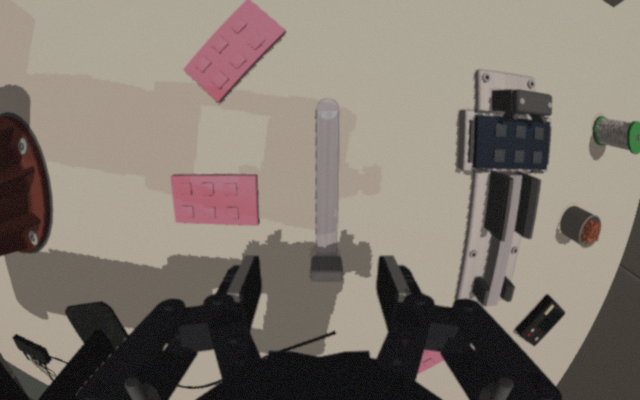

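```bash
cat >> h.py <<'E'
def fray(u,v,K,T):
    x,y=(u-K[0,2])/K[0,0],(v-K[1,2])/K[1,1]; r=np.hypot(x,y)+1e-9
    c=np.array([np.sin(r)*x/r,np.sin(r)*y/r,np.cos(r)]); return T[:3,:3]@c,T[:3,3]
def fplane(u,v,z,K,T):
    r,o=fray(u,v,K,T); return o+r*(z-o[2])/r[2]
E
python3 - <<'E'
from h import *
s=manip.sense();print(s['clock'],s['tcp_pos'],s['ee_rot'].round(3).tolist())
im,d,K,T=load('w1')
g=im.astype(int); 
for v in(110,130,150,170,190,210,230):
    row=g[v,295:360].sum(1); e=np.abs(np.convolve(row,[1,1,0,-1,-1],'same')); e[:3]=0;e[-3:]=0
    l=295+np.argmax(e[:33]); r=295+33+np.argmax(e[33:])
    print(v,l,r,fplane(l,v,.012,K,T)[:2].round(4),fplane(r,v,.012,K,T)[:2].round(4))
print('tip',fplane(328,98,.006,K,T))
grab('wrist','w2')
s=manip.sense();print(s['clock'],s['tcp_pos'],s['ee_rot'].round(3).tolist())
E
```

```text
1.7333 [0.46080028 0.05078062 0.14639656] [[-0.013, -0.151, 0.989], [0.001, 0.989, 0.151], [-1.0, 0.003, -0.013]]
110 314 340 [0.4397 0.129 ] [0.4621 0.1325]
130 314 339 [0.4423 0.1114] [0.4641 0.1148]
150 315 339 [0.4458 0.0938] [0.4669 0.0971]
170 315 339 [0.4485 0.0757] [0.4699 0.0791]
190 314 338 [0.4503 0.0571] [0.4721 0.0605]
210 314 338 [0.4531 0.038 ] [0.4753 0.0415]
230 314 346 [0.456  0.0181] [0.4863 0.0228]
tip [0.45018962 0.14163856 0.006     ]
1.7833 [0.46369042 0.0510071  0.14958026] [[-0.006, -0.151, 0.988], [0.0, 0.988, 0.151], [-1.0, 0.001, -0.006]]
```

```bash
python3 -m pendant '{"linear":[[0,0,0],[0,0,0]],"yaw":[0,0],"jaw":[6,6]}'
python3 - <<'E'
from h import *
im,d,K,T=grab('wrist','w3')
g=im.astype(int); 
for v in(110,130,150,170,190,210):
    row=g[v,295:360].sum(1); e=np.abs(np.convolve(row,[1,1,0,-1,-1],'same')); e[:3]=0;e[-3:]=0
    l=295+np.argmax(e[:33]); r=295+33+np.argmax(e[33:])
    print(v,l,r,fplane(l,v,.012,K,T)[:2].round(4),fplane(r,v,.012,K,T)[:2].round(4))
E
```

```text
clock: 1.95
tcp_pos: [0.4679, 0.0513, 0.1541]
ee_rot: [[0.005, -0.152, 0.988], [-0.0, 0.988, 0.152], [-1.0, -0.001, 0.005]]
ft_force: [0.1, 0.4, 0.1]
finger_gap: 0.704
110 326 341 [0.4622 0.1314] [0.4757 0.1336]
130 302 337 [0.4433 0.1099] [0.475  0.1147]
150 302 333 [0.446  0.0914] [0.4744 0.0957]
170 325 350 [0.47   0.0759] [0.4933 0.0795]
190 302 350 [0.4514 0.0534] [0.4968 0.0603]
210 325 331 [0.4762 0.0368] [0.482  0.0377]
```

```bash
python3 - <<'E'
from h import *
im,d,K,T=grab('wrist','w4')
s=manip.sense();print(s['clock'],s['tcp_pos'],s['ee_rot'].round(3).tolist())
cv2.imwrite('pics/w4c.png',cv2.resize(im[90:290,220:420,::-1],None,fx=3,fy=3,interpolation=cv2.INTER_CUBIC))
E
```

```text
2.05 [0.46777641 0.0513018  0.15399039] [[0.005, -0.152, 0.988], [-0.0, 0.988, 0.152], [-1.0, -0.001, 0.005]]
```

View pics/w4c.png

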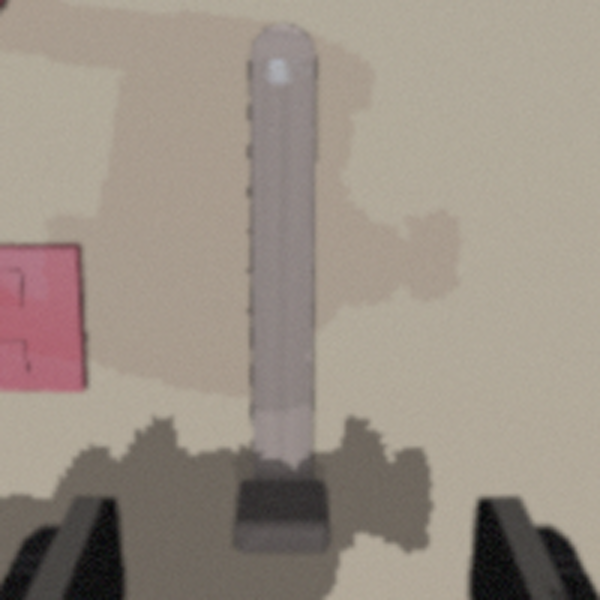

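```bash
python3 - <<'E'
from h import *
im,d,K,T=load('w4')
for v,l,r in((125,303.3,325.6),(157,303.6,325.2),(190,304,324.9),(220,304.3,324.5)):
    print((fplane(l,v,.012,K,T)[:2]+fplane(r,v,.012,K,T)[:2])/2,np.linalg.norm(fplane(l,v,.012,K,T)-fplane(r,v,.012,K,T)))
E
```

```text
[0.45397472 0.11614605] 0.020380206937821242
[0.45840529 0.08659773] 0.020092677863798248
[0.46319064 0.05513707] 0.019952778835285838
[0.46765914 0.02496065] 0.019888836518989334
```

```bash
python3 -m pendant '{"linear":[[-0.3,0,-3],[0,0,-3],[0,0,-3],[0,0,-3],[0,0,0]],"yaw":[0,0,0,0,0],"jaw":[5,5,5,5,5]}'
python3 -m pendant '{"linear":[[0,0,-1],[0,0,0],[0,0,0]],"yaw":[0,0,0],"jaw":[5,5,5]}'
```

```text
clock: 2.47
tcp_pos: [0.4584, 0.0513, 0.0272]
ee_rot: [[-0.01, -0.152, 0.988], [0.0, 0.988, 0.152], [-1.0, 0.002, -0.01]]
ft_force: [-1.9, -0.2, 0.5]
finger_gap: 0.585
clock: 2.72
tcp_pos: [0.4646, 0.051, 0.0231]
ee_rot: [[0.003, -0.152, 0.988], [-0.0, 0.988, 0.152], [-1.0, -0.001, 0.003]]
ft_force: [-0.4, -0.5, 0.4]
finger_gap: 0.585
```

Centred on the bar at x=.4646. Going down to about 4 mm and closing.

```bash
python3 -m pendant '{"linear":[[0,0,-1],[0,0,-0.8],[0,0,0],[0,0,0]],"yaw":[0,0,0,0],"jaw":[4,4,4,4]}'
python3 -m pendant '{"linear":[[0,0,0],[0,0,0],[0,0,0],[0,0,0],[0,0,0]],"yaw":[0,0,0,0,0],"jaw":[1,1,1,1,1]}'
python3 -m pendant '{"linear":[[0,0,0],[0,0,0],[0,0,0]],"yaw":[0,0,0],"jaw":[1,1,1]}'
```

```text
clock: 3.05
tcp_pos: [0.4624, 0.0509, 0.0029]
ee_rot: [[-0.001, -0.151, 0.988], [0.0, 0.988, 0.151], [-1.0, 0.0, -0.001]]
ft_force: [0.1, 0.3, -0.0]
finger_gap: 0.473
clock: 3.47
tcp_pos: [0.4634, 0.0509, 0.0038]
ee_rot: [[0.001, -0.151, 0.988], [-0.0, 0.988, 0.151], [-1.0, -0.0, 0.001]]
ft_force: [-0.2, -0.4, 3.1]
finger_gap: 0.21
clock: 3.72
tcp_pos: [0.4634, 0.0509, 0.0038]
ee_rot: [[0.001, -0.151, 0.988], [-0.0, 0.988, 0.151], [-1.0, -0.0, 0.001]]
ft_force: [-0.2, -0.2, 5.3]
finger_gap: 0.211
```

```bash
python3 -m pendant '{"linear":[[0,0,1],[0,0,2],[0,0,3],[0,0,2],[0,0,0]],"yaw":[0,0,0,0,0],"jaw":[1,1,1,1,1]}'
python3 -m pendant '{"linear":[[0,0,0],[0,0,0],[0,0,0]],"yaw":[0,0,0],"jaw":[1,1,1]}'
python3 - <<'E'
from h import *
grab('wrist','w5'); grab('top','t5');grab('scene','s5')
E
```

```text
clock: 4.13
tcp_pos: [0.4663, 0.0508, 0.0875]
ee_rot: [[0.009, -0.152, 0.988], [-0.0, 0.988, 0.152], [-1.0, -0.002, 0.008]]
ft_force: [1.5, 0.4, -0.7]
finger_gap: 0.21
clock: 4.38
tcp_pos: [0.4609, 0.051, 0.0813]
ee_rot: [[-0.004, -0.151, 0.988], [0.0, 0.988, 0.151], [-1.0, 0.001, -0.004]]
ft_force: [-0.2, -0.8, -1.0]
finger_gap: 0.212
```

View pics/w5.png

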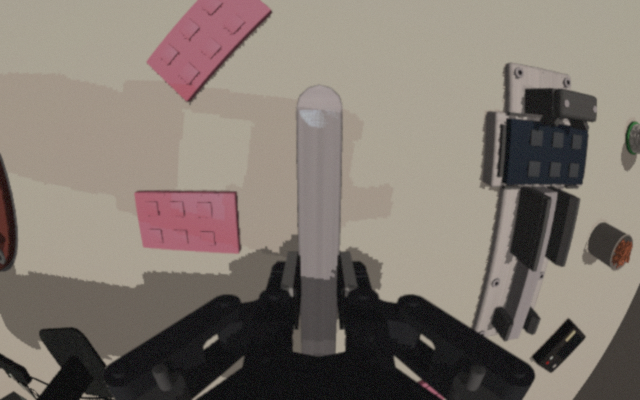

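View pics/s5.png

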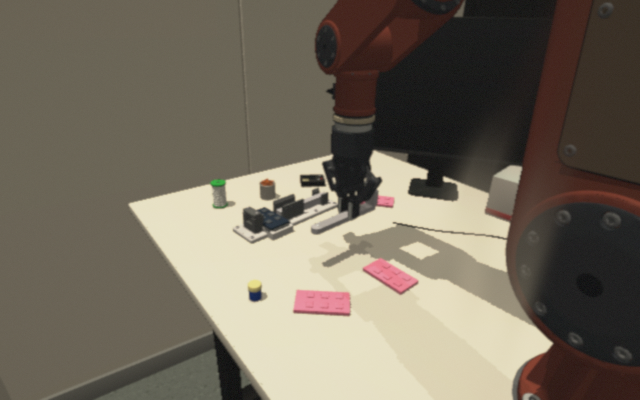

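View pics/t5.png

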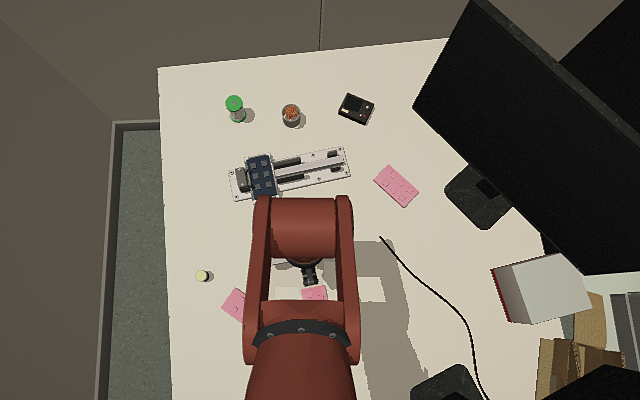

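The bolt is held. In the wrist view the bar runs straight from its tip at (319,88) down to (319,350). The top view is blocked by the arm. Next I get the bolt's pitch and offset in the hand from the wrist depth.

```bash
cat >> h.py <<'E'
def fcloud(d,K,T):
    v,u=np.mgrid[:d.shape[0],:d.shape[1]]
    x,y=(u-K[0,2])/K[0,0],(v-K[1,2])/K[1,1]; r=np.hypot(x,y)+1e-9
    P=np.stack([np.tan(r)*x/r*d,np.tan(r)*y/r*d,d],-1)
    return P@T[:3,:3].T+T[:3,3]
E
python3 - <<'E'
from h import *
s=manip.sense();print(s['tcp_pos'],s['ee_rot'].round(3).tolist())
im,d,K,T=grab('wrist','w6'); P=fcloud(d,K,T); R=s['ee_rot'];p=s['tcp_pos']
L=(P-p)@R  # tool frame
print('desk z',np.median(P[100:140,360:420,2]))
for v in range(88,270,12):
    row=P[v,270:370,2]; m=(row>.055)&(row<.13); u=270+np.where(m)[0]
    if len(u)>3: q=L[v,u]; print(v,u.min(),u.max(),'toolx',np.median(q[:,0]).round(4),'y',np.median(q[:,1]).round(4),'z',q[:,2].min().round(4),q[:,2].max().round(4),'worldz',np.median(P[v,u,2]).round(4))
E
```

```text
[0.461487   0.0509991  0.08173613] [[-0.003, -0.151, 0.988], [0.0, 0.988, 0.151], [-1.0, 0.001, -0.003]]
desk z 0.0011853868673986773
88 306 332 toolx -0.0092 y 0.0895 z -0.0064 0.0048 worldz 0.091
100 298 340 toolx -0.0092 y 0.0843 z -0.0099 0.0081 worldz 0.091
112 297 342 toolx -0.0091 y 0.0791 z -0.0104 0.0091 worldz 0.0909
124 296 342 toolx -0.0092 y 0.0738 z -0.0108 0.0091 worldz 0.091
136 296 341 toolx -0.0094 y 0.0686 z -0.0109 0.0087 worldz 0.0912
148 296 341 toolx -0.0094 y 0.0634 z -0.0109 0.0088 worldz 0.0912
160 297 341 toolx -0.0094 y 0.058 z -0.0105 0.0089 worldz 0.0911
172 297 341 toolx -0.0094 y 0.0527 z -0.0106 0.0089 worldz 0.0912
184 297 340 toolx -0.0093 y 0.0472 z -0.0106 0.0086 worldz 0.0911
196 297 340 toolx -0.0091 y 0.0415 z -0.0109 0.0087 worldz 0.0908
208 297 340 toolx -0.0093 y 0.0359 z -0.0109 0.0089 worldz 0.091
220 298 340 toolx -0.0091 y 0.03 z -0.0105 0.009 worldz 0.0909
232 298 339 toolx -0.0093 y 0.024 z -0.0108 0.0086 worldz 0.091
244 298 339 toolx -0.0091 y 0.0177 z -0.0109 0.0088 worldz 0.0909
256 286 351 toolx -0.0095 y 0.0115 z -0.0168 0.0145 worldz 0.0913
268 271 366 toolx -0.0146 y 0.0075 z -0.0237 0.0218 worldz 0.0963
```

```bash
python3 -m pendant '{"linear":[[1,0,2],[3,-0.5,0],[3.5,-0.6,0],[3.5,-0.6,0],[3.5,-0.6,0]],"yaw":[0,0.01,0.01,0.013,0],"jaw":[1,1,1,1,1]}'
python3 -m pendant '{"linear":[[3,-0.5,0],[2,-0.4,0],[0,0,0],[0,0,0],[0,0,0]],"yaw":[0,0,0,0,0],"jaw":[1,1,1,1,1]}'
python3 -m pendant '{"linear":[[0,0,0],[0,0,0],[0,0,0]],"yaw":[0,0,0],"jaw":[1,1,1]}'
python3 - <<'E'
from h import *
grab('wrist','w7'); grab('top','t7');grab('scene','s7')
s=manip.sense();print(s['tcp_pos'],s['ee_rot'].round(3).tolist())
np.savez('pics/s7s.npz',p=s['tcp_pos'],R=s['ee_rot'])
E
```

```text
clock: 5.0
tcp_pos: [0.6089, 0.0277, 0.1025]
ee_rot: [[-0.001, -0.185, 0.983], [0.0, 0.983, 0.185], [-1.0, 0.0, -0.001]]
ft_force: [0.0, 0.2, -1.4]
finger_gap: 0.21
clock: 5.42
tcp_pos: [0.6564, 0.0191, 0.1019]
ee_rot: [[-0.003, -0.184, 0.983], [0.0, 0.983, 0.184], [-1.0, 0.001, -0.003]]
ft_force: [-0.5, 0.3, -2.1]
finger_gap: 0.214
clock: 5.67
tcp_pos: [0.6569, 0.0192, 0.1032]
ee_rot: [[-0.001, -0.184, 0.983], [0.0, 0.983, 0.184], [-1.0, 0.0, -0.001]]
ft_force: [-0.5, 1.0, -0.7]
finger_gap: 0.211
[0.65754877 0.01908091 0.1035461 ] [[0.0, -0.184, 0.983], [-0.0, 0.983, 0.184], [-1.0, -0.0, 0.0]]
```

View pics/w7.png

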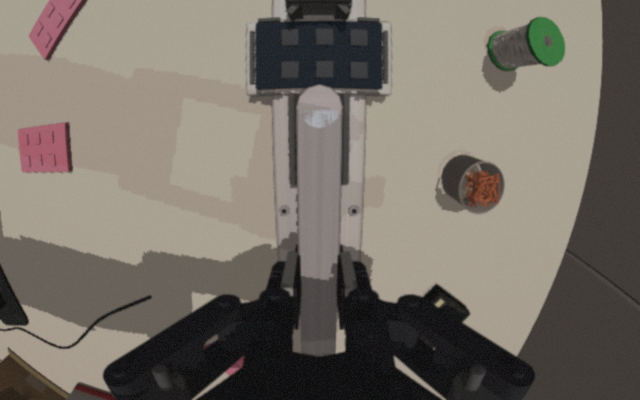

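View pics/t7.png

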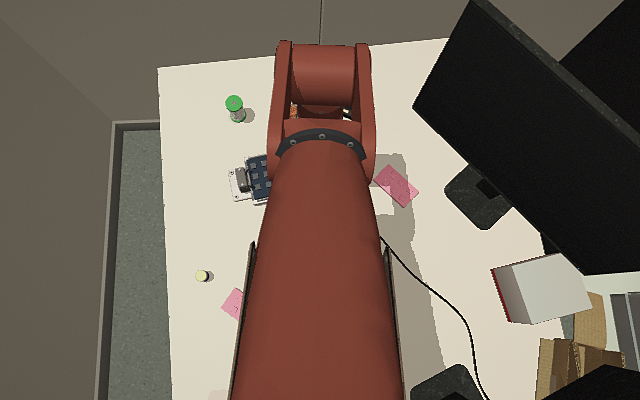

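The wrist view shows the bolt centred over the guide, with its tip at (319,88) just short of the board. The base edges are at u about 277 and 366, the screws at (285,211) and (354,211). Now I measure bolt against fixture in the tool frame.

```bash
cat > rel.py <<'E'
from h import *
import sys
def rel(tag,p,R):
    im,d,K,T=load(tag); P=fcloud(d,K,T); L=(P-p)@R
    ok=d>0
    def edges(v,lo,hi,n):
        m=ok[v]&(P[v,:,2]>lo)&(P[v,:,2]<hi)&(np.abs(L[v,:,2])<.065); u=np.where(m)[0]
        if len(u)>5: q=L[v,u]; print(n,v,u.min(),u.max(),'y',np.median(q[:,1]).round(4),'z',q[:,2].min().round(4),q[:,2].max().round(4),'mid',((q[:,2].min()+q[:,2].max())/2).round(4),'wz',np.median(P[v,u,2]).round(4))
    zt=p[2]
    for v in (90,100,110,130,150,170,190,210,230): edges(v,zt+.004,zt+.016,'bolt')
    for v in (195,203,212,220,230,240): edges(v,.006,.016,'base')
    for v in range(96,190,10): edges(v,.040,.054,'front')
    for v in (30,45,60,75,82): edges(v,.022,.033,'board')
    for v in (5,8,12,16): edges(v,.050,.065,'keeper')
    print('bolt tip y', L[86:92,312:326,1][ (P[86:92,312:326,2]>zt)].max())
E
python3 - <<'E'
from rel import *
z=np.load('pics/s7s.npz'); rel('w7',z['p'],z['R'])
im=load('w7')[0]; cv2.imwrite('pics/w7c.png',cv2.resize(im[60:260,220:420,::-1],None,fx=3,fy=3,interpolation=cv2.INTER_CUBIC))
E
```

```text
bolt 90 305 333 y 0.0889 z -0.0073 0.0046 mid -0.0014 wz 0.1127
bolt 100 298 340 y 0.0846 z -0.0103 0.0077 mid -0.0013 wz 0.1124
bolt 110 297 342 y 0.0803 z -0.0108 0.0086 mid -0.0011 wz 0.1121
bolt 130 296 342 y 0.0715 z -0.0114 0.0087 mid -0.0014 wz 0.1122
bolt 150 296 341 y 0.0628 z -0.0115 0.0082 mid -0.0016 wz 0.1123
bolt 170 297 341 y 0.0539 z -0.0111 0.0085 mid -0.0013 wz 0.1125
bolt 190 297 340 y 0.0447 z -0.0113 0.0081 mid -0.0016 wz 0.1124
bolt 210 297 340 y 0.0352 z -0.0116 0.0084 mid -0.0016 wz 0.1122
bolt 230 298 339 y 0.0254 z -0.0112 0.0081 mid -0.0015 wz 0.1125
base 195 274 363 y 0.0141 z -0.0377 0.0339 mid -0.0019 wz 0.011
base 203 275 363 y 0.0074 z -0.0367 0.0345 mid -0.0011 wz 0.0109
base 212 275 362 y 0.0002 z -0.0371 0.0335 mid -0.0018 wz 0.0122
base 220 275 362 y -0.0072 z -0.0375 0.0341 mid -0.0017 wz 0.0108
base 230 277 362 y -0.0159 z -0.0362 0.0348 mid -0.0007 wz 0.011
base 240 277 360 y -0.0251 z -0.0367 0.0331 mid -0.0018 wz 0.0107
front 96 288 349 y 0.0895 z -0.0209 0.0175 mid -0.0017 wz 0.0486
front 106 289 348 y 0.0831 z -0.0202 0.0169 mid -0.0016 wz 0.0491
front 116 288 349 y 0.0767 z -0.021 0.0175 mid -0.0017 wz 0.0492
front 126 288 349 y 0.0703 z -0.0211 0.0177 mid -0.0017 wz 0.0489
front 136 289 348 y 0.0638 z -0.0205 0.0172 mid -0.0016 wz 0.0491
front 146 289 348 y 0.0573 z -0.0206 0.0172 mid -0.0017 wz 0.049
front 156 289 348 y 0.0508 z -0.0207 0.0174 mid -0.0016 wz 0.0487
front 166 289 348 y 0.0443 z -0.0209 0.0175 mid -0.0017 wz 0.0493
front 176 290 348 y 0.0375 z -0.0202 0.0177 mid -0.0012 wz 0.0488
board 30 255 381 y 0.139 z -0.0466 0.0424 mid -0.0021 wz 0.0268
board 45 250 387 y 0.1278 z -0.0508 0.0476 mid -0.0016 wz 0.0263
board 60 249 387 y 0.1168 z -0.0514 0.0474 mid -0.002 wz 0.0261
board 75 249 388 y 0.1057 z -0.0516 0.0482 mid -0.0017 wz 0.0268
board 82 250 387 y 0.1008 z -0.051 0.0475 mid -0.0018 wz 0.0262
bolt tip y 0.09077334974684134
```

View pics/w7c.png

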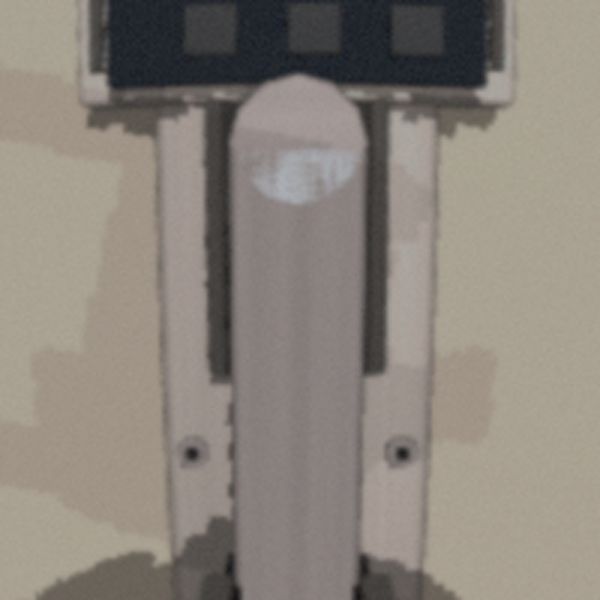

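```bash
python3 -m pendant '{"linear":[[0,0,-1],[0,0,-1],[0,0,-1],[0,0,-1],[0,0,0]],"yaw":[0,0,0,0,0],"jaw":[1,1,1,1,1]}'
python3 -m pendant '{"linear":[[0,0,0],[0,0,0],[0,0,0],[0,0,0]],"yaw":[0,0,0,0],"jaw":[1,1,1,1]}'
python3 - <<'E'
from rel import *
s=manip.sense();p,R=s['tcp_pos'],s['ee_rot'];print(p,R.round(3).tolist()); grab('wrist','w8'); rel('w8',p,R)
E
```

```text
clock: 6.23
tcp_pos: [0.6549, 0.0191, 0.059]
ee_rot: [[-0.007, -0.184, 0.983], [0.001, 0.983, 0.184], [-1.0, 0.002, -0.007]]
ft_force: [-1.1, 0.7, -2.3]
finger_gap: 0.206
clock: 6.57
tcp_pos: [0.6586, 0.0189, 0.0642]
ee_rot: [[0.002, -0.184, 0.983], [-0.0, 0.983, 0.184], [-1.0, -0.0, 0.002]]
ft_force: [-0.6, -0.0, -1.5]
finger_gap: 0.211
[0.65862895 0.01886927 0.06416101] [[0.002, -0.184, 0.983], [-0.0, 0.983, 0.184], [-1.0, -0.0, 0.002]]
bolt 90 305 333 y 0.0887 z -0.0067 0.0052 mid -0.0007 wz 0.0736
bolt 100 298 340 y 0.0843 z -0.0097 0.0083 mid -0.0007 wz 0.0731
bolt 110 297 342 y 0.08 z -0.0102 0.0091 mid -0.0006 wz 0.0732
bolt 130 296 342 y 0.0713 z -0.0108 0.0093 mid -0.0007 wz 0.0731
bolt 150 296 341 y 0.0625 z -0.0108 0.0088 mid -0.001 wz 0.0732
bolt 170 297 341 y 0.0536 z -0.0105 0.0091 mid -0.0007 wz 0.0732
bolt 190 297 340 y 0.0444 z -0.0107 0.0087 mid -0.001 wz 0.0734
bolt 210 297 340 y 0.0349 z -0.0109 0.0088 mid -0.0011 wz 0.0732
bolt 230 298 339 y 0.025 z -0.0106 0.0087 mid -0.001 wz 0.0733
base 195 264 369 y 0.0248 z -0.0375 0.0327 mid -0.0024 wz 0.0114
base 203 264 3
[... 622 characters left out ...]
 -0.0028 wz 0.0485
front 146 278 353 y 0.0616 z -0.0219 0.0169 mid -0.0025 wz 0.049
front 156 278 352 y 0.0562 z -0.022 0.0165 mid -0.0028 wz 0.0483
front 166 279 352 y 0.051 z -0.0217 0.0165 mid -0.0026 wz 0.0486
front 176 279 352 y 0.0456 z -0.0218 0.0166 mid -0.0026 wz 0.0487
front 186 279 352 y 0.0401 z -0.0221 0.0169 mid -0.0026 wz 0.0483
board 30 233 398 y 0.1284 z -0.0524 0.0467 mid -0.0029 wz 0.0265
board 45 232 399 y 0.1193 z -0.0527 0.0471 mid -0.0028 wz 0.0262
board 60 235 398 y 0.1099 z -0.0509 0.0465 mid -0.0022 wz 0.0269
board 75 232 398 y 0.1011 z -0.0523 0.0463 mid -0.003 wz 0.0261
board 82 239 391 y 0.0973 z -0.0475 0.0419 mid -0.0028 wz 0.0257
bolt tip y 0.09052508839853454
```

```bash
python3 -m pendant '{"linear":[[0,0,0],[0,0,0],[0,0,0],[0,0,0]],"yaw":[0,0,0,0],"jaw":[1,1,1,1]}'
python3 - <<'E'
from rel import *
s=manip.sense();p,R=s['tcp_pos'],s['ee_rot'];print(p,R.round(3).tolist()); grab('wrist','w9'); rel('w9',p,R)
E
```

```text
clock: 6.95
tcp_pos: [0.6579, 0.0189, 0.0634]
ee_rot: [[0.0, -0.184, 0.983], [-0.0, 0.983, 0.184], [-1.0, -0.0, 0.0]]
ft_force: [0.5, 0.5, -1.9]
finger_gap: 0.208
[0.65794354 0.01893351 0.06343812] [[0.0, -0.184, 0.983], [-0.0, 0.983, 0.184], [-1.0, -0.0, 0.0]]
bolt 90 305 333 y 0.0887 z -0.0068 0.0052 mid -0.0008 wz 0.0728
bolt 100 298 340 y 0.0843 z -0.0098 0.0082 mid -0.0008 wz 0.0726
bolt 110 297 342 y 0.08 z -0.0103 0.0091 mid -0.0006 wz 0.0725
bolt 130 296 342 y 0.0713 z -0.0107 0.0092 mid -0.0007 wz 0.0726
bolt 150 296 341 y 0.0625 z -0.0109 0.0089 mid -0.001 wz 0.0727
bolt 170 297 341 y 0.0536 z -0.0106 0.0091 mid -0.0008 wz 0.0726
bolt 190 297 340 y 0.0444 z -0.0108 0.0087 mid -0.0011 wz 0.0727
bolt 210 297 340 y 0.0349 z -0.011 0.0089 mid -0.001 wz 0.0725
bolt 230 298 339 y 0.025 z -0.0107 0.0086 mid -0.001 wz 0.0725
base 195 265 370 y 0.0249 z -0.0367 0.0333 mid -0.0017 wz 0.011
base 203 265 370 y 0.0194 z -0.0371 0.0338 mid -0.0016 wz 0.011
base 212 265 369 y 0.0131 z -0.0377 0.033 mid -0.0023 wz 0.0113
base 220 266 369 y 0.0074 z -0.0369 0.0336 mid -0.0016 wz 0.0112
base
[... 432 characters left out ...]
id -0.0018 wz 0.0482
front 146 280 354 y 0.0616 z -0.0208 0.0172 mid -0.0018 wz 0.0486
front 156 279 354 y 0.0564 z -0.0214 0.0173 mid -0.002 wz 0.0487
front 166 280 353 y 0.0511 z -0.021 0.0168 mid -0.0021 wz 0.0485
front 176 280 353 y 0.0457 z -0.0212 0.0171 mid -0.0021 wz 0.0482
front 186 280 353 y 0.0403 z -0.0214 0.0171 mid -0.0021 wz 0.0486
board 30 238 400 y 0.1283 z -0.049 0.0476 mid -0.0007 wz 0.0264
board 45 233 400 y 0.1192 z -0.052 0.0475 mid -0.0023 wz 0.0262
board 60 235 400 y 0.1098 z -0.0509 0.0475 mid -0.0017 wz 0.0268
board 75 233 398 y 0.101 z -0.0521 0.0463 mid -0.0029 wz 0.0263
board 82 240 394 y 0.0971 z -0.047 0.0431 mid -0.0019 wz 0.0259
bolt tip y 0.09052574441057444
```

Bolt sits about 1 mm to the +x side of the cheeks' midline. I'm correcting that and lowering slowly.

```bash
python3 -m pendant '{"linear":[[-0.1,0,-0.3],[0,0,-0.3],[0,0,-0.3],[0,0,-0.3],[0,0,-0.2]],"yaw":[0,0,0,0,0],"jaw":[1,1,1,1,1]}'
python3 -m pendant '{"linear":[[0,0,0],[0,0,0],[0,0,0],[0,0,0],[0,0,0]],"yaw":[0,0,0,0,0],"jaw":[1,1,1,1,1]}'
python3 - <<'E'
from rel import *
s=manip.sense();p,R=s['tcp_pos'],s['ee_rot'];print(p,R.round(3).tolist()); im=grab('wrist','w10')[0]; rel('w10',p,R)
cv2.imwrite('pics/w10c.png',cv2.resize(im[60:260,220:420,::-1],None,fx=3,fy=3,interpolation=cv2.INTER_CUBIC))
E
```

```text
clock: 7.42
tcp_pos: [0.6564, 0.019, 0.0485]
ee_rot: [[-0.001, -0.184, 0.983], [0.0, 0.983, 0.184], [-1.0, 0.0, -0.001]]
ft_force: [-0.5, 0.3, -2.4]
finger_gap: 0.21
clock: 7.83
tcp_pos: [0.6571, 0.0189, 0.0496]
ee_rot: [[0.001, -0.184, 0.983], [-0.0, 0.983, 0.184], [-1.0, -0.0, 0.001]]
ft_force: [1.5, 0.2, -1.8]
finger_gap: 0.212
[0.65710837 0.01893646 0.0495796 ] [[0.001, -0.184, 0.983], [-0.0, 0.983, 0.184], [-1.0, -0.0, 0.001]]
bolt 90 306 333 y 0.0887 z -0.0063 0.0052 mid -0.0005 wz 0.0587
bolt 100 298 340 y 0.0843 z -0.0097 0.0084 mid -0.0007 wz 0.0587
bolt 110 297 342 y 0.08 z -0.0102 0.0091 mid -0.0005 wz 0.0587
bolt 130 296 342 y 0.0713 z -0.0107 0.0093 mid -0.0007 wz 0.0587
bolt 150 296 341 y 0.0624 z -0.0109 0.0089 mid -0.001 wz 0.0585
bolt 170 297 341 y 0.0535 z -0.0105 0.009 mid -0.0007 wz 0.0587
bolt 190 297 340 y 0.0444 z -0.0108 0.0087 mid -0.001 wz 0.0586
bolt 210 297 340 y 0.0349 z -0.011 0.0089 mid -0.001 wz 0.0586
bolt 230 298 339 y 0.025 z -0.0107 0.0086 mid -0.0011 wz 0.0588
base 195 261 375 y 0.0288 z -0.037 0.0341 mid -0.0014 wz 0.0111
base 203 262 375 y 0.023
[... 604 characters left out ...]
d -0.0009 wz 0.0484
front 146 277 359 y 0.0632 z -0.0205 0.018 mid -0.0012 wz 0.0486
front 156 277 359 y 0.0584 z -0.0206 0.0181 mid -0.0012 wz 0.0486
front 166 278 359 y 0.0536 z -0.0203 0.0182 mid -0.001 wz 0.0486
front 176 278 358 y 0.0487 z -0.0205 0.0179 mid -0.0013 wz 0.0482
front 186 279 358 y 0.0437 z -0.0201 0.0181 mid -0.001 wz 0.0486
board 30 229 407 y 0.1248 z -0.0506 0.0481 mid -0.0013 wz 0.0262
board 45 229 408 y 0.1162 z -0.0507 0.0487 mid -0.001 wz 0.0264
board 60 230 407 y 0.1075 z -0.0497 0.0479 mid -0.0009 wz 0.0269
board 75 228 401 y 0.0995 z -0.051 0.0439 mid -0.0036 wz 0.0262
board 82 236 400 y 0.0966 z -0.0455 0.0432 mid -0.0012 wz 0.0247
bolt tip y 0.09049647842351709
```

View pics/w10c.png

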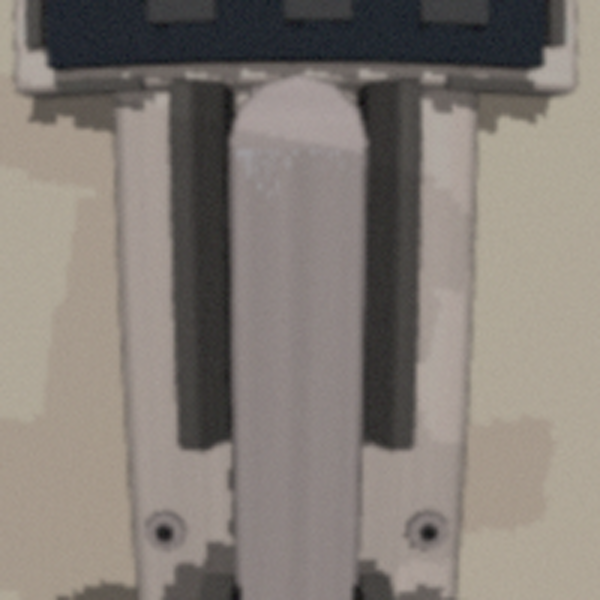

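Centred within about 0.4 mm and parallel, with the bar between both front cheeks. Lowering onto the bed.

```bash
python3 -m pendant '{"linear":[[0,0,-0.3],[0,0,-0.3],[0,0,-0.3],[0,0,-0.2],[0,0,0]],"yaw":[0,0,0,0,0],"jaw":[1,1,1,1,1]}'
python3 -m pendant '{"linear":[[0,0,0],[0,0,-0.2],[0,0,-0.2],[0,0,0],[0,0,0]],"yaw":[0,0,0,0,0],"jaw":[1,1,1,1,1]}'
python3 -m pendant '{"linear":[[0,0,0],[0,0,0]],"yaw":[0,0],"jaw":[1,1]}'
```

```text
clock: 8.3
tcp_pos: [0.6561, 0.019, 0.0372]
ee_rot: [[-0.002, -0.184, 0.983], [0.0, 0.983, 0.184], [-1.0, 0.0, -0.002]]
ft_force: [-0.1, -0.2, -1.2]
finger_gap: 0.214
clock: 8.72
tcp_pos: [0.6568, 0.019, 0.0342]
ee_rot: [[-0.0, -0.184, 0.983], [0.0, 0.983, 0.184], [-1.0, 0.0, -0.0]]
ft_force: [-0.0, 0.1, -1.9]
finger_gap: 0.21
clock: 8.88
tcp_pos: [0.6569, 0.0189, 0.0344]
ee_rot: [[0.0, -0.184, 0.983], [-0.0, 0.983, 0.184], [-1.0, -0.0, 0.0]]
ft_force: [-0.8, -0.5, -1.2]
finger_gap: 0.21
```

```bash
python3 -m pendant '{"linear":[[0,0,-0.1],[0,0,0],[0,0,0]],"yaw":[0,0,0],"jaw":[1,1,1]}'
python3 -m pendant '{"linear":[[0,0,0],[0,0,0],[0,0,0],[0,0,0],[0,0,0]],"yaw":[0,0,0,0,0],"jaw":[4,4,4,4,4]}'
python3 - <<'E'
from rel import *
s=manip.sense();p,R=s['tcp_pos'],s['ee_rot'];print(p,R.round(3).tolist()); im=grab('wrist','w11')[0]; rel('w11',p,R)
E
```

```text
clock: 9.13
tcp_pos: [0.6571, 0.0189, 0.0339]
ee_rot: [[0.0, -0.184, 0.983], [-0.0, 0.983, 0.184], [-1.0, -0.0, 0.0]]
ft_force: [-1.8, -0.4, 2.5]
finger_gap: 0.208
clock: 9.55
tcp_pos: [0.6569, 0.0189, 0.0332]
ee_rot: [[0.0, -0.184, 0.983], [-0.0, 0.983, 0.184], [-1.0, -0.0, 0.0]]
ft_force: [0.3, 0.0, 0.7]
finger_gap: 0.466
[0.65690504 0.018902   0.03324554] [[0.0, -0.184, 0.983], [-0.0, 0.983, 0.184], [-1.0, -0.0, 0.0]]
bolt 90 272 364 y 0.0886 z -0.02 0.0176 mid -0.0012 wz 0.0442
bolt 100 271 364 y 0.0843 z -0.0207 0.0177 mid -0.0015 wz 0.0437
bolt 110 271 365 y 0.08 z -0.0205 0.0181 mid -0.0012 wz 0.0437
bolt 130 276 364 y 0.0714 z -0.0185 0.0179 mid -0.0003 wz 0.0437
bolt 150 272 364 y 0.0627 z -0.0204 0.0181 mid -0.0012 wz 0.0437
bolt 170 273 361 y 0.0538 z -0.0203 0.0171 mid -0.0016 wz 0.0436
bolt 190 274 363 y 0.0447 z -0.0202 0.0182 mid -0.001 wz 0.0435
bolt 210 276 363 y 0.0353 z -0.0196 0.0187 mid -0.0004 wz 0.0434
bolt 230 298 340 y 0.0254 z -0.0106 0.0091 mid -0.0007 wz 0.0432
base 195 256 381 y 0.0333 z -0.0365 0.0345 mid -0.001 wz 0.0107
base 203 256 381 y 0.0287 z -0.0
[... 517 characters left out ...]
84 mid -0.001 wz 0.044
front 136 273 364 y 0.0688 z -0.0197 0.0181 mid -0.0008 wz 0.0439
front 146 272 365 y 0.0645 z -0.0203 0.0185 mid -0.0009 wz 0.044
front 156 272 365 y 0.0601 z -0.0206 0.0188 mid -0.0009 wz 0.0437
front 166 273 364 y 0.0556 z -0.02 0.0183 mid -0.0009 wz 0.0439
front 176 273 364 y 0.0512 z -0.0203 0.0184 mid -0.0009 wz 0.0438
front 186 274 363 y 0.0466 z -0.02 0.018 mid -0.001 wz 0.0437
board 30 221 417 y 0.1205 z -0.0502 0.049 mid -0.0006 wz 0.0262
board 45 220 417 y 0.1125 z -0.0504 0.0489 mid -0.0008 wz 0.0268
board 60 219 415 y 0.1049 z -0.0511 0.0477 mid -0.0017 wz 0.0269
board 75 227 409 y 0.0976 z -0.046 0.0435 mid -0.0012 wz 0.0261
bolt tip y 0.09045941100733523
```

View pics/w11.png

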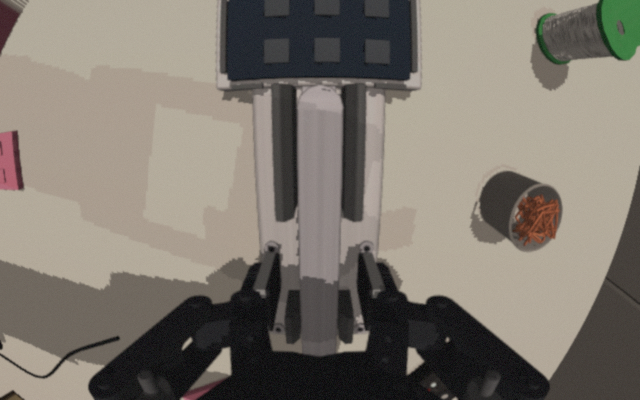

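The bolt lies in the guide and is released: bar top at about 42 mm (so underside about 30), midline within 0.5 mm, jaw 4 cm open. Next I check clearance to the monitor before going behind the tab.

```bash
python3 - <<'E'
from h import *
im,d,K,T=load('top0'); P=cloud(d,K,T)
m=(d>0)&(P[...,2]>.1)&(P[...,0]>.4); q=P[m]; q=q[np.argsort(-q[:,1])]
for x0 in np.arange(.4,1.3,.1):
    a=q[(q[:,0]>x0)&(q[:,0]<x0+.1)]
    if len(a)>20: print(x0.round(1),a[20].round(3))
E
python3 -m pendant '{"linear":[[0,0,1],[0,0,1.5],[0,0,2],[0,0,2],[0,0,1.5]],"yaw":[0,0,0,0,0],"jaw":[4,4,4,4,4]}'
python3 -m pendant '{"linear":[[0,0,0],[0,0,0],[0,0,0]],"yaw":[0,0,0],"jaw":[4,4,4]}'
python3 - <<'E'
from h import *
grab('wrist','w12')
E
```

```text
0.4 [ 0.401 -0.342  0.102]
0.5 [ 0.6   -0.299  0.231]
0.6 [ 0.7   -0.216  0.171]
0.7 [ 0.748 -0.176  0.359]
0.8 [ 0.82  -0.486  0.297]
clock: 10.02
tcp_pos: [0.6584, 0.0188, 0.1171]
ee_rot: [[0.004, -0.184, 0.983], [-0.0, 0.983, 0.184], [-1.0, -0.001, 0.004]]
ft_force: [1.2, -0.2, 0.1]
finger_gap: 0.467
clock: 10.27
tcp_pos: [0.6563, 0.019, 0.1129]
ee_rot: [[-0.001, -0.184, 0.983], [0.0, 0.983, 0.184], [-1.0, 0.0, -0.001]]
ft_force: [0.0, -0.0, -0.5]
finger_gap: 0.469
```

View pics/w12.png

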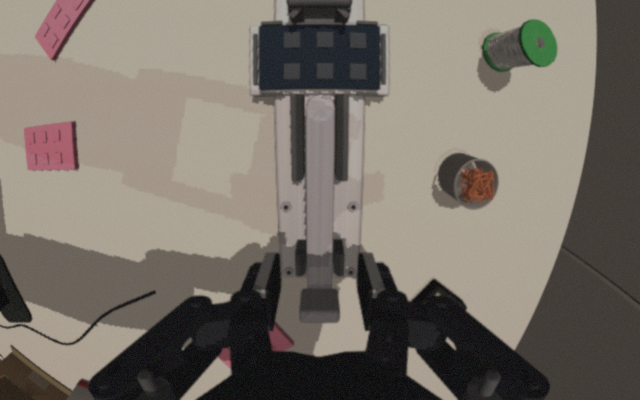

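```bash
python3 - <<'E'
from h import *
im,d,K,T=load('top0'); P0=cloud(d,K,T)
m=(d>0)&(P0[...,2]>.03)&(P0[...,0]>.3)&(P0[...,1]<-.13)
n,l,s,_=cv2.connectedComponentsWithStats(m.astype(np.uint8)); 
mon=np.concatenate([P0[l==i] for i in range(1,n) if s[i,4]>100])
mon=mon[(mon[:,0]>.5)]
print('mon z range',mon[:,2].min(),mon[:,2].max())
for z in np.arange(.0,.6,.06):
    a=mon[(mon[:,2]>=z)&(mon[:,2]<z+.06)]
    if len(a)>10: i=np.argsort(-a[:,1])[5]; print('mon z%.2f'%z,a[i].round(3))
im,d,K,T=load('t7'); P=cloud(d,K,T)
m=(d>0)&(P[...,2]>.15)&(P[...,1]>-.12)&(P[...,0]>.2); arm=P[m]
for z in np.arange(.1,.8,.06):
    a=arm[(arm[:,2]>=z)&(arm[:,2]<z+.06)]
    if len(a)>10: i=np.argsort(a[:,1])[5]; print('arm z%.2f'%z,len(a),'min y at',a[i].round(3),'xrange',a[:,0].min().round(3),a[:,0].max().round(3))
from scipy.spatial import cKDTree
for sh in ([.0166,-.0885,0],[.018,-.10,0]):
    D,i=cKDTree(mon).query(arm+sh); k=D.argmin(); print(sh,'min dist',D.min(),arm[k],mon[i[k]])
E
```

```text
mon z range 0.03037502301625017 0.434399205332483
mon z0.00 [ 0.6   -0.325  0.058]
mon z0.06 [ 0.745 -0.177  0.106]
mon z0.12 [ 0.745 -0.177  0.134]
mon z0.18 [ 0.746 -0.177  0.216]
mon z0.24 [ 0.75  -0.176  0.261]
mon z0.30 [ 0.748 -0.176  0.326]
mon z0.36 [ 0.748 -0.176  0.38 ]
mon z0.42 [ 0.748 -0.177  0.424]
arm z0.22 11 min y at [0.667 0.056 0.279] xrange 0.653 0.667
arm z0.28 124 min y at [ 0.653 -0.013  0.315] xrange 0.628 0.662
arm z0.34 553 min y at [ 0.624 -0.018  0.39 ] xrange 0.602 0.649
arm z0.40 4835 min y at [ 0.651 -0.039  0.438] xrange 0.573 0.695
arm z0.46 4848 min y at [ 0.641 -0.033  0.461] xrange 0.476 0.651
arm z0.52 7280 min y at [ 0.466 -0.013  0.529] xrange 0.401 0.538
arm z0.58 17373 min y at [ 0.408 -0.014  0.592] xrange 0.314 0.448
arm z0.64 10531 min y at [ 0.321 -0.005  0.641] xrange 0.315 0.362
[0.0166, -0.0885, 0] min dist 0.06670205589948644 [ 0.68788979 -0.03514989  0.43197408] [ 0.74274404 -0.17809695  0.42735954]
[0.018, -0.1, 0] min dist 0.056780102285811755 [ 0.68788979 -0.03514989  0.43197408] [ 0.74274404 -0.17809695  0.42735954]
```

Clearance to the monitor is about 60 mm. Shutting the fingers and going behind the tab at height.

```bash
python3 -m pendant '{"linear":[[0.3,-1.6,0],[0.4,-2.2,0],[0.4,-2.2,0],[0.4,-2.0,0],[0.2,-1.2,0]],"yaw":[0,0,0,0,0],"jaw":[0,0,0,0,0]}'
python3 -m pendant '{"linear":[[0,0,0],[0,0,0],[0,0,0],[0,0,0],[0,0,0]],"yaw":[0,0,0,0,0],"jaw":[0,0,0,0,0]}'
python3 - <<'E'
from h import *
s=manip.sense();p,R=s['tcp_pos'],s['ee_rot'];print(p,R.round(3).tolist())
im,d,K,T=grab('wrist','w13');np.savez('pics/s13.npz',p=p,R=R)
P=fcloud(d,K,T);L=(P-p)@R
for v in range(180,330,8):
    m=(P[v,250:390,2]>.065)&(P[v,250:390,2]<.085)&(d[v,250:390]>0)
    if m.sum()>8: q=L[v,250:390][m]; print(v,m.sum(),np.median(q,0).round(4),q[:,2].min().round(4),q[:,2].max().round(4))
E
```

```text
clock: 10.73
tcp_pos: [0.6734, -0.0761, 0.1118]
ee_rot: [[-0.002, -0.182, 0.983], [-0.001, 0.983, 0.182], [-1.0, -0.0, -0.002]]
ft_force: [0.0, 0.3, -0.4]
finger_gap: -0.002
clock: 11.15
tcp_pos: [0.6736, -0.0719, 0.1132]
ee_rot: [[-0.0, -0.185, 0.983], [0.0, 0.983, 0.185], [-1.0, 0.0, -0.0]]
ft_force: [-0.6, -0.0, 0.2]
finger_gap: 0.001
[ 0.67361598 -0.07186359  0.11316998] [[-0.0, -0.185, 0.983], [0.0, 0.983, 0.185], [-1.0, 0.0, -0.0]]
188 50 [ 0.0366  0.0337 -0.0004] -0.0153 0.0146
196 48 [ 0.0359  0.0289 -0.001 ] -0.0154 0.0133
```

View pics/w13.png

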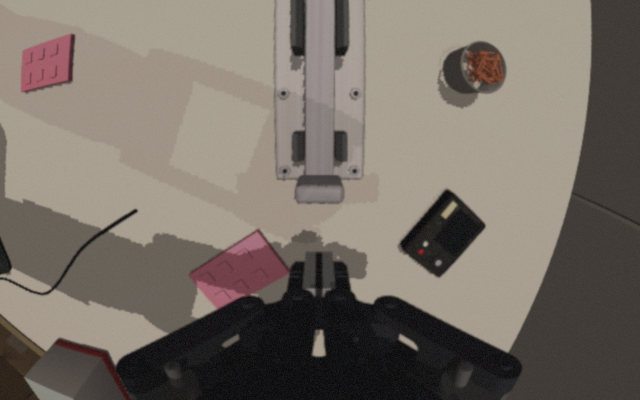

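The shut fingers at (319,265) sit behind the tab at (319,188) and in line with it. Lowering to about 48 mm, which is above the rear cheeks' 40 mm.

```bash
python3 -m pendant '{"linear":[[0,0,-1],[0,0,-2],[0,0,-1.5],[0,0,-1],[0,0,-0.5]],"yaw":[0,0,0,0,0],"jaw":[0,0,0,0,0]}'
python3 -m pendant '{"linear":[[0,0,0],[0,0,0],[0,0,-0.3],[0,0,0],[0,0,0]],"yaw":[0,0,0,0,0],"jaw":[0,0,0,0,0]}'
```

```text
clock: 11.62
tcp_pos: [0.6717, -0.0724, 0.05]
ee_rot: [[-0.005, -0.184, 0.983], [0.001, 0.983, 0.184], [-1.0, 0.002, -0.005]]
ft_force: [1.1, 0.2, -0.9]
finger_gap: -0.003
clock: 12.03
tcp_pos: [0.6744, -0.0732, 0.0511]
ee_rot: [[0.001, -0.184, 0.983], [-0.0, 0.983, 0.184], [-1.0, -0.0, 0.001]]
ft_force: [-0.3, 0.7, -0.4]
finger_gap: -0.003
```

```bash
python3 -m pendant '{"linear":[[-0.09,0.49,0],[-0.09,0.49,0],[-0.09,0.49,0],[-0.09,0.49,0],[-0.09,0.49,0]],"yaw":[0,0,0,0,0],"jaw":[0,0,0,0,0]}'
python3 -m pendant '{"linear":[[-0.09,0.49,0],[-0.09,0.49,0],[-0.09,0.49,0],[-0.09,0.49,0],[-0.09,0.49,0]],"yaw":[0,0,0,0,0],"jaw":[0,0,0,0,0]}'
python3 - <<'E'
from h import *
s=manip.sense();p,R=s['tcp_pos'],s['ee_rot'];print(p)
im,d,K,T=grab('wrist','w14')
E
```

```text
clock: 12.45
tcp_pos: [0.6696, -0.0483, 0.0508]
ee_rot: [[0.001, -0.184, 0.983], [-0.001, 0.983, 0.184], [-1.0, -0.001, 0.001]]
ft_force: [0.9, -1.3, 1.4]
finger_gap: 0.001
clock: 12.87
tcp_pos: [0.6649, -0.0236, 0.0504]
ee_rot: [[0.0, -0.184, 0.983], [-0.0, 0.983, 0.184], [-1.0, -0.0, 0.0]]
ft_force: [0.8, -2.7, 1.5]
finger_gap: -0.001
[ 0.66490295 -0.02364507  0.05044534]
```

View pics/w14.png

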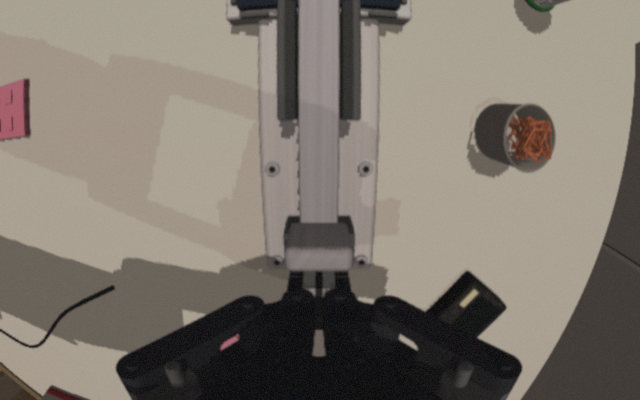

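The fingers are on the tab at (319,245) and the bolt slides straight with about 2.7 N. I keep pushing.

```bash
python3 -m pendant '{"linear":[[-0.09,0.49,0],[-0.09,0.49,0],[-0.09,0.49,0],[-0.09,0.49,0],[-0.09,0.49,0]],"yaw":[0,0,0,0,0],"jaw":[0,0,0,0,0]}'
python3 -m pendant '{"linear":[[-0.09,0.49,0],[-0.09,0.49,0],[-0.09,0.49,0],[-0.05,0.25,0],[0,0,0]],"yaw":[0,0,0,0,0],"jaw":[0,0,0,0,0]}'
python3 - <<'E'
from h import *
s=manip.sense();p,R=s['tcp_pos'],s['ee_rot'];print(p)
im,d,K,T=grab('wrist','w15')
E
```

```text
clock: 13.33
tcp_pos: [0.6602, 0.0009, 0.0502]
ee_rot: [[-0.0, -0.184, 0.983], [0.0, 0.983, 0.184], [-1.0, 0.0, -0.0]]
ft_force: [0.1, -1.3, 0.1]
finger_gap: 0.006
clock: 13.75
tcp_pos: [0.6567, 0.0187, 0.0501]
ee_rot: [[-0.001, -0.184, 0.983], [0.001, 0.983, 0.184], [-1.0, 0.001, -0.001]]
ft_force: [-0.1, 0.4, -0.3]
finger_gap: 0.0
[0.65674367 0.01870215 0.05006592]
```

View pics/w15.png

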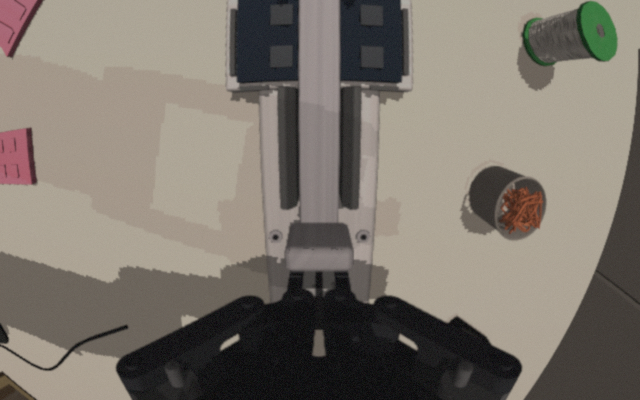

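Tab top edge is at (319,225) and the cheek ends at v about 208, so a few mm remain (estimate about 8). Continuing in small rows and watching force.

```bash
python3 -m pendant '{"linear":[[-0.04,0.2,0],[-0.04,0.2,0],[-0.02,0.1,0],[0,0,0]],"yaw":[0,0,0,0],"jaw":[0,0,0,0]}'
python3 -m pendant '{"linear":[[-0.04,0.2,0],[-0.02,0.1,0],[0,0,0]],"yaw":[0,0,0],"jaw":[0,0,0]}'
```

```text
clock: 14.13
tcp_pos: [0.6561, 0.0228, 0.0503]
ee_rot: [[-0.0, -0.184, 0.983], [0.0, 0.983, 0.184], [-1.0, 0.0, -0.0]]
ft_force: [-0.9, -0.2, -0.3]
finger_gap: -0.001
clock: 14.38
tcp_pos: [0.6555, 0.0258, 0.0503]
ee_rot: [[0.0, -0.184, 0.983], [0.0, 0.983, 0.184], [-1.0, 0.0, 0.0]]
ft_force: [0.8, -0.9, 0.1]
finger_gap: 0.002
```

```bash
python3 -m pendant '{"linear":[[-0.02,0.1,0],[-0.02,0.1,0],[0,0,0]],"yaw":[0,0,0],"jaw":[0,0,0]}'
python3 -m pendant '{"linear":[[-0.02,0.1,0],[-0.02,0.1,0],[0,0,0]],"yaw":[0,0,0],"jaw":[0,0,0]}'
python3 - <<'E'
from h import *
s=manip.sense();p,R=s['tcp_pos'],s['ee_rot'];print(p,s['ft_force'])
im,d,K,T=grab('wrist','w16')
cv2.imwrite('pics/w16c.png',cv2.resize(im[100:300,220:420,::-1],None,fx=3,fy=3,interpolation=cv2.INTER_CUBIC))
E
```

```text
clock: 14.63
tcp_pos: [0.6554, 0.0268, 0.0504]
ee_rot: [[0.001, -0.184, 0.983], [-0.002, 0.983, 0.184], [-1.0, -0.002, 0.0]]
ft_force: [0.5, -3.8, -0.3]
finger_gap: 0.005
clock: 14.88
tcp_pos: [0.6554, 0.027, 0.0506]
ee_rot: [[0.001, -0.185, 0.983], [-0.004, 0.983, 0.185], [-1.0, -0.005, 0.001]]
ft_force: [1.0, -7.6, -0.4]
finger_gap: 0.003
[0.65541441 0.02704571 0.05060662] [ 1.00613956 -7.59859185 -0.39728987]
```

View pics/w16c.png

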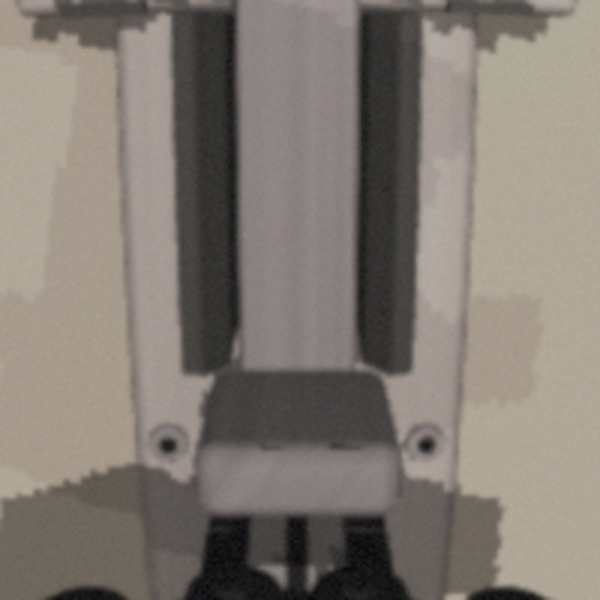

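Motion has stopped and the force rises to 7.6 N. The tab's foot (crop v about 372) meets the cheek ends (v about 372). Now I back off, rise, and check.

```bash
python3 -m pendant '{"linear":[[0.09,-0.5,0],[0.18,-1,0],[0.18,-1,0.5],[0,0,2],[0,0,3]],"yaw":[0,0,0,0,0],"jaw":[0,0,0,0,0]}'
python3 -m pendant '{"linear":[[0,0,3],[-2,0,3],[-4,0,1],[-4,0,0],[-4,0,0]],"yaw":[0,0,0,0,0],"jaw":[0,0,0,0,0]}'
python3 -m pendant '{"linear":[[-4,0,0],[-3,0,0],[0,0,0],[0,0,0],[0,0,0]],"yaw":[0,0,0,0,0],"jaw":[0,0,0,0,0]}'
python3 - <<'E'
from meas import *
grab('wrist','w17');grab('scene','s17')
im,d,K,T=grab('top','t17'); P=cloud(d,K,T)
cv2.imwrite('pics/t17c.png',cv2.resize(im[130:290,190:390,::-1],None,fx=4,fy=3.7,interpolation=cv2.INTER_CUBIC))
E
```

```text
clock: 15.35
tcp_pos: [0.656, 0.0041, 0.1019]
ee_rot: [[-0.009, -0.183, 0.983], [0.002, 0.983, 0.183], [-1.0, 0.003, -0.008]]
ft_force: [-1.3, -0.1, 1.1]
finger_gap: 0.004
clock: 15.77
tcp_pos: [0.5192, 0.0043, 0.1773]
ee_rot: [[0.004, -0.184, 0.983], [0.0, 0.983, 0.184], [-1.0, -0.0, 0.004]]
ft_force: [-1.0, 0.2, -0.5]
finger_gap: 0.002
clock: 16.18
tcp_pos: [0.4505, 0.0044, 0.1763]
ee_rot: [[0.003, -0.184, 0.983], [0.0, 0.983, 0.184], [-1.0, -0.0, 0.003]]
ft_force: [0.7, -1.0, 0.1]
finger_gap: -0.004
```

View pics/t17.png

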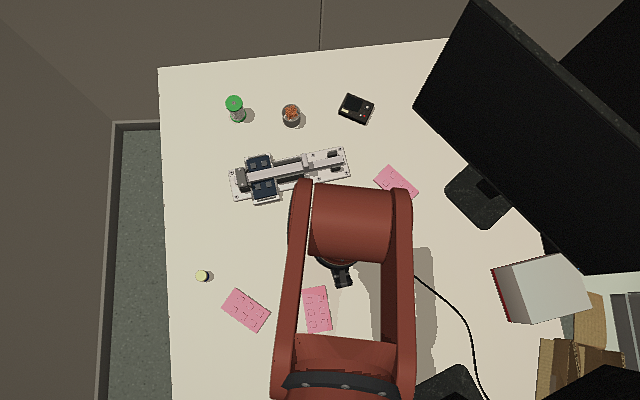

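View pics/w17.png

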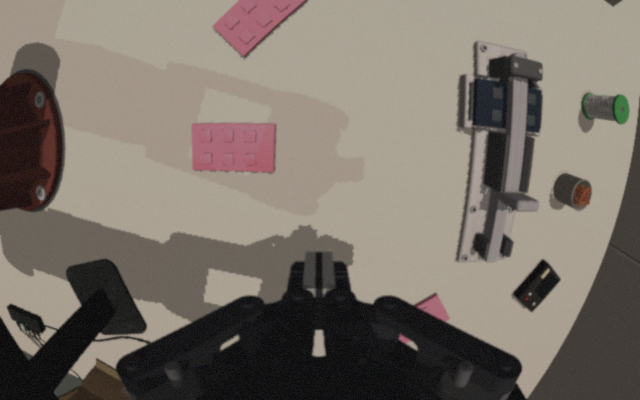

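The top view is clear: the bolt runs over the board into the keeper at (242,180), with the tab at (308,163). The bystanders are where they were. A final numeric check follows.

```bash
python3 - <<'E'
from meas import *
im,d,K,T=load('t17'); P=cloud(d,K,T)
a=np.radians(100.6); X=np.array([np.cos(a),np.sin(a)]); Y=np.array([-X[1],X[0]])
O=np.array([.64605,.0794])+.030*X
def F(q): return np.round(np.c_[(q[:,:2]-O)@X,(q[:,:2]-O)@Y,q[:,2]]*1000,1)
q=comp(P,d,.065,.09,(290,330,140,185))[0]; f=F(q); print('tab',len(f),f.min(0),f.max(0),f.mean(0))
allf=np.c_[(P.reshape(-1,3)[:,:2]-O)@X,(P.reshape(-1,3)[:,:2]-O)@Y,P.reshape(-1,3)[:,2]]*1000
ok=d.reshape(-1)>0
g=allf[ok&(allf[:,0]>-50)&(allf[:,0]<50)&(abs(allf[:,1])<13)&(allf[:,2]>39)&(allf[:,2]<46)]
for lo in(-40,-20,0,20,35): h=g[(g[:,0]>=lo)&(g[:,0]<lo+15)]; print('bar x',lo,len(h),'y',np.percentile(h[:,1],[2,98]).round(1),'z',np.median(h[:,2]).round(1))
g=allf[ok&(allf[:,0]>78)&(allf[:,0]<96)&(abs(allf[:,1])<14)&(allf[:,2]>30)&(allf[:,2]<47)]; print('tip pts',len(g),g[:,0].min().round(1) if len(g) else 0,g[:,0].max().round(1) if len(g) else 0)
g=allf[ok&(allf[:,0]>-15)&(allf[:,0]<75)&(abs(allf[:,1])<50)&(abs(allf[:,1])>22)&(allf[:,2]>25.5)&(allf[:,2]<30)]; print('board',g[:,0].min(),g[:,0].max(),np.percentile(g[:,0],[5,95]),np.percentile(g[:,1],[1,99]),np.median(g[:,2]))
for n,b in dict(jar=(190,215,262,290),reel=(222,250,92,125),tin=(278,305,100,130),tester=(335,380,90,128)).items():
    m=np.zeros(d.shape,bool); m[b[2]:b[3],b[0]:b[1]]=1; print(n,P[m&(d>0)&(P[...,2]>.012)].mean(0).round(3))
print(manip.sense()['ft_force'])
cv2.imwrite('pics/t17k.png',cv2.resize(im[140:220,220:340,::-1],None,fx=6.5,fy=6.5,interpolation=cv2.INTER_CUBIC))
E
```

```text
tab 91 [-71.4 -15.2  65.9] [-59.6  14.6  80.1] [-65.24285714   1.25604396  76.33406593]
bar x -40 78 y [-12.8  11.5] z 43.3
bar x -20 78 y [-12.3  11.4] z 43.3
bar x 0 63 y [-10.2   9.4] z 42.8
bar x 20 64 y [-9.7  9.4] z 42.8
bar x 35 65 y [-9.5  9.6] z 43.0
tip pts 21 81.6 87.3
board 5.7197228848454955 55.22290751398661 [ 7.92520309 52.22683447] [-44.78860997  44.3591079 ] 27.1270797758445
jar [0.431 0.262 0.029]
reel [0.787 0.19  0.053]
tin [0.772 0.07  0.036]
tester [ 0.79  -0.075  0.019]
[-0.17529503 -0.36119808  0.28240363]
```

View pics/t17k.png

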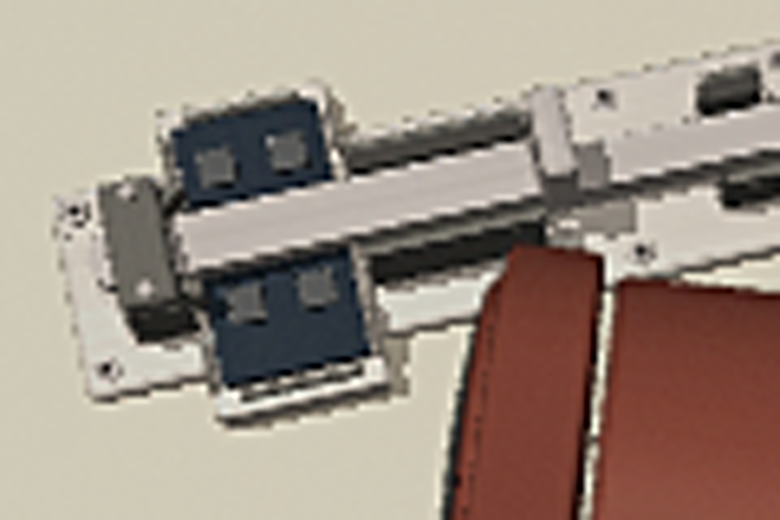

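```bash
python3 -c "
from station import manip
print(manip.sign_off())"
```

```text
the job is handed in; nothing more can be done
None
```

The bolt is home, the robot is clear of everything, and the job was handed in at about 16 s of the 45 s allowed. I gripped the bolt across the bar at its centre of mass and laid it in the guide with its tip at about fixture x 0. I let go there, then pushed the tab from behind with shut fingers until it stopped at 7.6 N.

Final checks, measured in the top camera's picture:

| Check | Measured | Target |
|---|---|---|
| Tab, fixture x | −71 to −60 mm | −72 to −60 (home) |
| Visible tip beyond the keeper, fixture x | about 87 mm | above 83 |
| Bar over the board, sideways | centred within about 0.4 mm | within 4 |
| Bar top height | about 43 mm (the camera reads about 1 mm high) | 42 |
| Board in the nest, fixture x | about 5.7 to 55 mm | 5 to 55 |
| Tester, reel, tin and jar | moved no more than about 1 mm | under 30 |

- **Sideways disagreement:** the mean of the tab points reads 1.3 mm off the midline, while their edges read centred, −15.2 to 14.6 mm. Along the front cheeks the ±12 mm readings include cheek pixels. All of these are within tolerance.
- **Correction on the way:** before lowering, the wrist camera showed the bolt about 1 mm to one side of the cheeks, so I corrected that first.

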